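# Open the double-latched chisel chest

### The job

Open the green-lidded chisel chest: pull back the slide bolt, raise the lid a little by its handle until the safety catch stops it and leave it propped there on its stiff hinge, then feel along the front edge of the lid for the catch's brass tab and push it to the left (as seen from the robot) to free the lid, and finally swing the lid well open so that it stands on its own. Be gentle: do not heave the lid against the catch or force the tab against its stop, and leave the things lying round about where they are.

Things in the scene. Friction and masses are not known exactly. Their poses are not given: they have to be found in the camera images.
- case: plywood chest, fixed. Origin: on the bench top, mid width, 156 mm behind its front face. x points away from the robot's side (front to back hinge), y left, z up. Outside x -156 to +90 mm, y +-180, rim z 132. Chest coordinates below are in mm in this frame. Right = -y. A wood block at y 105 to 155 carries the bolt, juts out to x -210, top z 130 (guide strips to 143).
- bolt (a joint): primary latch: steel slide bolt lying over the lid's front edge. 0 = shut, 0.026 m = fully withdrawn (hard stop), moving to chest -x, towards the robot's side. Starts at 0 to 4 mm; lid free above about 11 mm, draw it 15 mm or more. Slides with about 2.5 N, stays where left.
- bolt_knob (a point): middle of the bolt's upright black knob: 16 mm diameter, 28 mm tall (14 mm above and below this point), on an 8 mm plate. Chest x -158, y +130, z 153 when shut; moves with the bolt.
- lid (a joint): green lid, 210 (x) by 356 by 9 mm, 0.4 kg, stiff hinge: stays at any angle. 0 = shut, grows as the front edge swings up and back, end stop 1.45 rad. Lifting at the handle takes about 10 N. Bolt withdrawn, it lifts to about 0.18 rad (front edge 38 mm up); there the safety catch meets a sprung bar and the force grows by about 2.5 N per mm. Let go, it settles to about 0.18 rad.
- lid_hinge (a point): point on the lid's hinge axis, at mid width: chest x +85, y 0, z 124.5. The axis is along the chest's y.
- lid_handle (a point): middle of the lid's steel bar handle: round, 12 mm diameter, 110 mm long along chest y, a post at each end; bar axis 32 mm above the lid's top, 38 mm behind its front edge. From the hinge axis: 172 mm to the front and 36.5 mm up when shut (chest x -87, z 161). Moves with the lid.
- lid_edge (a point): middle of the upper front edge of the lid, 210 mm from the hinge (chest x -125, z 129 when shut). Moves with the lid. Ahead of the edge lies an open gutter 22 mm wide, floor z 100, behind a 9 mm front board (x -156 to -147, rim z 132).
- catch_rail: rail under the lid carrying the hidden safety catch, a brass lever with an upright tab 14 mm wide (y), 14 deep (x), 22 high, 4 to 18 mm ahead of the lid's front edge. Origin: middle of the lid's lower front edge; tab from 14 mm below to 8 mm above it. The tab's place along the edge is NOT measured: its middle is 60 mm right to 60 mm left of mid width; feel for it.
- catch_zone (a point): mid width point at the height and depth of the brass tab, moves with the lid. Lid shut: the tab is sunk in the gutter. Lid at 0.18 rad: tab clear above the front board, z 146 to 167, chest x -129 to -144. Pushed left (+y) from its right side it turns aside with about 5 N and stays; lid free after 11 mm, hard stop after 20 mm. It will not move right.
- striker: sprung steel strike bar (22 by 300 by 8 mm) inside the chest behind the front wall, on which the safety catch catches; about 2500 N/m upward. Origin: centre of its underside. Not to be touched.
- glue: bystander: white glue bottle, 56 mm diameter, 150 mm tall, standing to the left of the chest; origin at its foot
- screwdriver: bystander: screwdriver lying on the bench to the right of the chest; origin near its middle
- offcut: bystander: softwood block 110 by 45 by 35 mm to the right of the chest; origin at the centre of its underside

How it is judged (in metres and radians):
On the way, in this order (a step that is already met when the one before it is completed fails the run):
1. the bolt is withdrawn by at least 15 mm while the lid is still down (value of joint bolt above 0.015 m and value of joint lid below 0.04 rad), for 0.1 s.
2. the lid is raised to the safety catch (0.13 to 0.23 rad) and left there, let go (value of joint lid between 0.13 and 0.23 rad and contact force between the fingers and case below 0.3 N), for 0.3 s.
3. the safety catch is pushed by the robot's fingers while the lid is at the catch (value of joint lid between 0.12 and 0.23 rad and contact force between the fingers and catch_rail above 1 N), for 0.1 s.
At the end, for the whole second after the job is handed in: The lid stands open at 1.0 rad (57 degrees) or more, at rest and let go, with the bolt still withdrawn (more than 12 mm); the glue bottle, screwdriver and wood block lie within 30 mm of where they were and the bottle stands (value of joint lid above 1 rad and velocity of joint lid between -0.05 and 0.05 rad/s and value of joint bolt above 0.012 m and distance of each of glue, screwdriver, offcut from where it was at the start of the episode below 0.03 m and angle between glue's own z axis and vertical below 0.3 rad); the robot touches nothing.
It fails at once if the lid is heaved against the safety catch (more than 22 N between catch and strike bar) (contact force between striker and catch_rail above 22 N).
It fails at once if the catch is forced (the robot presses on it with more than 20 N) (contact force between any of the fingers, the arm and catch_rail above 20 N).
It fails at once if a bystander is disturbed (moved over 40 mm, or the bottle tipped over) (distance of any of glue, screwdriver, offcut from where it was at the start of the episode above 0.04 m or angle between glue's own z axis and vertical above 0.6 rad).
It also fails if it takes over 72 s, if anything falls off the work surface, if the arm or the gripper's body presses on something with over 40 N, if the wrist force passes 120 N, or if a joint passes its speed limit or range.

### The arm

A 7-joint arm with a two-finger parallel gripper is mounted at the origin on the work surface. World frame = base frame: x ahead of the robot, y to its left, z up, the work surface at z = 0. Lengths are in m, angles in degrees, forces in N, time in s.
With the tool pointing down it reaches from about 0.425 to 0.875 m from the base axis. Payload 8.4 kg.
Tool frame: the origin (TCP) lies on the front face of the gripper's body, between the roots of the fingers; the fingertips stand 70 mm ahead of it and the grasp point (between the pads) lies 51 mm ahead of it; z points along the fingers, y is the line along which they close (so a half turn about z gives the same grasp; the last joint's range is limited). The gripper opens to 87 mm and grips with 3 to 60 N. Pads are 19 mm wide; open, the fingers measure 117 mm over their backs; the gripper's body (75 mm by 190 mm) begins 51 mm behind the grasp point.
Start: joints at [-76.559, 19.091, 2.286, 83.961, -0.768, 76.965, -3.352], TCP at [0.213, 0.614, 0.292] pointing down, gripper open.
Joint ranges: [-147.57, 147.57], [-21.85, 119.76], [-74.77, 79.35], [14.55, 137.4], [-85.83, 265.84], [4.83, 119.75], [-152.11, 152.11]. Speed limits (degrees/s): [127.2, 127.2, 159.86, 159.86, 180, 180, 180].

### API

Orientations are given as [roll, pitch, yaw] about the fixed x, y, z axes, in that order (R = Rz(yaw) Ry(pitch) Rx(roll)).
In Python, from workcell import ctrl, imaging, ticket gives the robot as it stands.
- The arm moves only by the tool arm_command, never from a script. Its argument "series" is a list of rows, each an object of numbers: "ax", "ay", "az": the turn, a rotation vector about the tool's x, y, z in degrees; "dx", "dy", "dz": the shift along the tool's x, y, z in m; "jaw": the opening, from 0 (shut) to 1 (fully open). A call has 1 to 12 rows; each row is the pose to reach, as a shift and turn from the pose commanded when the call began, along the tool's axes at that moment; what a row does not reach only later rows make up. A row lasts 1/8 s, in which the tool goes at most 62.5 mm and 10.7 degrees, less where a joint would pass 70% of its speed; a pose out of reach is approached as far as the arm can. A call with a gripper value outside its range is refused whole. The fingers move at their own pace and stop on an object; "squeeze" is the grip in N (left out, the last holds). Time passes only in rows, so rows that repeat a pose let the fingers close. It gives the time, the measured TCP pose, the force, the opening and the grip force at its end, in the units of the state.
- ctrl.get_obs(): the state, without advancing time (a new reading comes with each control period).
- imaging.grab_frame(name): name is "side" or "top" or "wrist"; returns a dict with "img" (480x640x3 uint8, red, green, blue), "range_z" (480x640 float32, m along the optical axis (not along the pixel's ray), 0 where there is no reading), "fovy" (degrees; the focal length in pixels is half the picture's height over the tangent of half this angle, whatever the lens; pixels are square), "cx", "cy" (the principal point, pixels), "dist" ([k1, k2, p1, p2, k3] as OpenCV has them; the pictures are not rectified), "R" (3x3) and "t" (3): a world point X has camera coordinates R X + t. Camera axes: x right, y down, z forward; pixel columns grow to the right and rows downward; lengths in m; the calibration is good to about 2 mm. A picture is of the moment at which its call begins.
- ticket.job_done(): hands the job in; it is judged then, once.
The state is a dict: "clock": time; "joint_positions": joint angles; "qvel": joint speeds; "joint_efforts": joint torques, N m; "tool_pos": TCP position; "ee_rot": TCP orientation; "ft_force": force on the tool from outside, world axes, zero at the start; "torque": the same for the moment, N m; "finger_gap": finger opening in m; "grip_force": force on a finger pad.
Only numpy, scipy, OpenCV 4.12 (cv2) and the standard library are available. Lean on these libraries where they do the work, as an engineer would, in place of code of your own. Each camera call takes 0.05 s, during which the arm holds its last target. There are 200 camera calls.

## Working session

There is one attempt and no reset: what is moved stays moved. The work goes in short steps, Python scripts to look and compute and a tool call to move; the robot and the scene stay as the last step left them, time stands still between calls to the robot, and variables do not carry over. Pictures are saved under pics/ and viewed, at most 10 in all, crops included, and the job is handed in when it is done.

Besides the shell and the picture viewer there is one more tool, called after "Request:" by a JSON object that holds its "op" and its "data". arm_command: Moves the arm, as the interface text tells. Its arguments: {"type":"object","properties":{"series":{"type":"array"},"squeeze":{"type":"number"}},"required":["series"]}

```bash
mkdir -p pics; cat > h.py <<'E'
import numpy as np, cv2
from workcell import ctrl, imaging, ticket
def grab(n):
    f=imaging.grab_frame(n); h=f["img"].shape[0]
    fl=h/2/np.tan(np.radians(f["fovy"])/2)
    f["K"]=np.array([[fl,0,f["cx"]],[0,fl,f["cy"]],[0,0,1]]); f["R"]=np.array(f["R"]);f["t"]=np.array(f["t"]); f["dist"]=np.array(f["dist"],float)
    return f
def save(f,name): cv2.imwrite("pics/"+name,f["img"][:,:,::-1])
def ray(f,uv):
    n=cv2.undistortPoints(np.array(uv,float).reshape(-1,1,2),f["K"],f["dist"]).reshape(-1,2)
    return np.c_[n,np.ones(len(n))]
def depthpts(f,uv):
    uv=np.array(uv).reshape(-1,2); z=f["range_z"][uv[:,1].astype(int),uv[:,0].astype(int)]
    return (ray(f,uv)*z[:,None]-f["t"])@f["R"]
def plane(f,uv,z):
    d=ray(f,uv)@f["R"]; c=-f["R"].T@f["t"]
    return c+d*((z-c[2])/d[:,2])[:,None]
E
python3 - <<'E'
from h import *
a=grab("top");b=grab("side")
save(a,"top.png");save(b,"side.png")
o=ctrl.get_obs();print(o)
for f in(a,b):print(-f["R"].T@f["t"],f["R"][2])
E
```

```text
{'clock': 0.1, 'joint_positions': array([-76.55941425,  19.12809066,   2.28500203,  84.00700741,
        -0.7678742 ,  76.96586493,  -3.3522927 ]), 'qvel': array([ 0.00377325, -0.04236437, -0.11281185, -0.0796178 , -0.03494597,
        0.03393978, -0.01141317]), 'joint_efforts': array([ 4.09321816e-03, -6.57811189e+01,  1.33941751e+00, -4.04714048e+01,
       -5.98849612e-02,  4.09090379e-02,  4.69038150e-05]), 'tool_pos': array([0.2128659 , 0.61380451, 0.29143528]), 'ee_rot': array([-1.79914473e+02,  5.75648663e-03,  1.60873850e+02]), 'ft_force': array([-0.15330168, -0.01760871, -0.39611285]), 'torque': array([0.03720882, 0.0089781 , 0.00772611]), 'grip_force': 0.0, 'finger_gap': 0.08715647348140008}
[ 0.45173506 -0.02781997  1.40822549] [ 0.14526216  0.01394715 -0.98929489]
[0.45398747 0.85067293 0.88189794] [ 0.15315142 -0.73972466 -0.65524963]
```

View pics/top.png

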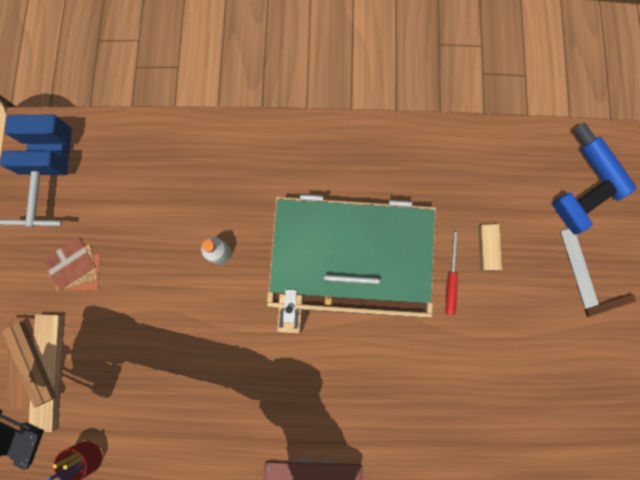

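View pics/side.png

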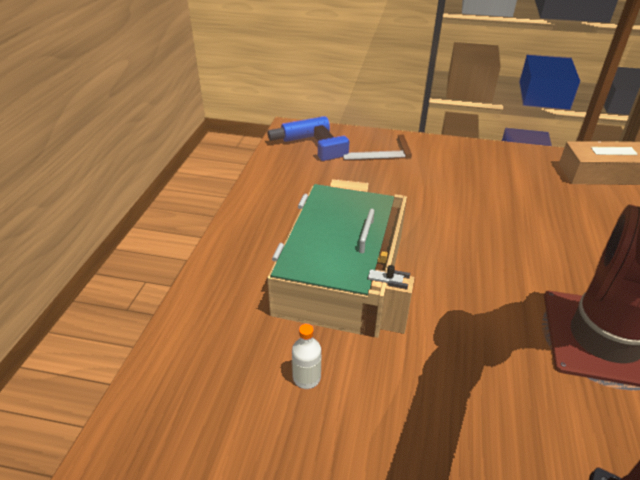

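The top view shows the green lid (corners about (276,198), (435,208), (432,303), (270,292)), the handle from (325,277) to (380,281) and the bolt knob at (289,309). A brass speck at about (328,300) is probably the tab. The bottle is at (215,250).

```bash
cat > fit.py <<'E'
from h import *
a=grab("top")
hsv=cv2.cvtColor(a["img"],cv2.COLOR_RGB2HSV)
m=cv2.inRange(hsv,(65,80,30),(95,255,200))
c=max(cv2.findContours(m,cv2.RETR_EXTERNAL,cv2.CHAIN_APPROX_NONE)[0],key=cv2.contourArea).reshape(-1,2)
P=plane(a,c,0.129)[:,:2]
# all lid pixels hull -> rect in world
r=cv2.minAreaRect(P.astype(np.float32)*1000);print("rect",r)
B=cv2.boxPoints(r);print(B)
d=depthpts(a,c)
print("lid depth z",np.median(d[:,2]))
mb=cv2.inRange(hsv,(15,120,110),(30,255,255)); mb2=np.zeros_like(mb);mb2[292:308,300:425]=mb[292:308,300:425]
ys,xs=np.nonzero(mb2);print("brass",sorted(zip(xs,ys))[:40])
print("knob",plane(a,[(289,308)],.167),"handle",plane(a,[(325,277),(380,281)],.167))
print("tab",plane(a,[(328,300)],.12))
big=cv2.resize(a["img"][270:335,255:445],None,fx=4,fy=4,interpolation=cv2.INTER_CUBIC)
cv2.imwrite("pics/crop.png",big[:,:,::-1])
E
python3 fit.py
```

```text
rect ((604.3363037109375, -76.41432189941406), (349.6069030761719, 205.84568786621094), 87.6103286743164)
[[ 494.21445  -246.77434 ]
 [ 699.8811   -255.3572  ]
 [ 714.4581     93.945694]
 [ 508.7915    102.52855 ]]
lid depth z 0.12984700815964212
brass [(np.int64(324), np.int64(297)), (np.int64(324), np.int64(299)), (np.int64(324), np.int64(300)), (np.int64(324), np.int64(301)), (np.int64(324), np.int64(302)), (np.int64(324), np.int64(303)), (np.int64(325), np.int64(297)), (np.int64(325), np.int64(298)), (np.int64(325), np.int64(299)), (np.int64(325), np.int64(300)), (np.int64(325), np.int64(301)), (np.int64(325), np.int64(302)), (np.int64(325), np.int64(303)), (np.int64(325), np.int64(304)), (np.int64(326), np.int64(297)), (np.int64(326), np.int64(298)), (np.int64(326), np.int64(299)), (np.int64(326), np.int64(300)), (np.int64(326), np.int64(301)), (np.int64(326), np.int64(302)), (np.int64(326), np.int64(303)), (np.int64(326), np.int64(304)), (np.int64(327), np.int64(297)), (np.int64(327), np.int64(298)), (np.int64(327), np.int64(299)), (np.int64(327), np.int64(300)), (np.int64(327), np.int64(301)), (np.int64(327), np.int64(302)), (np.int64(327), np.int64(303)), (np.int64(327), np.int64(304)), (np.int64(328), np.int64(297)), (np.int64(328), np.int64(298)), (np.int64(328), np.int64(299)), (np.int64(328), np.int64(300)), (np.int64(328), np.int64(301)), (np.int64(328), np.int64(302)), (np.int64(328), np.int64(303)), (np.int64(328), np.int64(304)), (np.int64(328), np.int64(305)), (np.int64(329), np.int64(297))]
knob [[0.47321046 0.05765887 0.167     ]] handle [[ 0.54102615 -0.01703408  0.167     ]
 [ 0.53528982 -0.13446023  0.167     ]]
tab [[ 0.49383246 -0.02451217  0.12      ]]
```

View pics/crop.png

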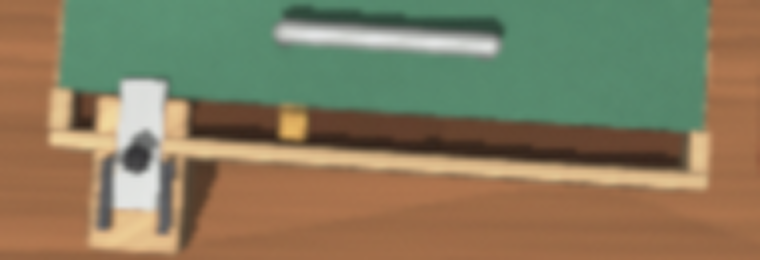

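Chest origin is about (0.624, -0.077) with yaw -2.4°. The tab looks to be near chest y +47. Next I go above the knob.

```bash
cat >> h.py <<'E'
from scipy.spatial.transform import Rotation as Ro
O=np.array([624.3,-77.2,0.])/1e3; YAW=-2.4
def ch(x,y,z): return O+Ro.from_euler('z',YAW,degrees=True).apply(np.array([x,y,z])/1e3)
def to(pos,yaw=None,pitch=0,pose=None):
    o=ctrl.get_obs(); p,e=(o["tool_pos"],o["ee_rot"]) if pose is None else pose
    R=Ro.from_euler('xyz',e,degrees=True)
    d=R.inv().apply(np.array(pos)-p); s="d %s"%np.round(d,4)
    if yaw is not None: s+=" a %s"%np.round((R.inv()*Ro.from_euler('xyz',[180,pitch,yaw],degrees=True)).as_rotvec(degrees=True),2)
    print(s)
E
python3 -c "
from h import *
to(ch(-160,130,290),177.6)"
```

```text
d [-0.4245 -0.4397  0.0022] a [-7.000e-02 -1.000e-02 -1.672e+01]
```

Request:
{"op": "arm_command", "data": {"series": [{"dx":-0.035,"dy":-0.037,"dz":0,"jaw":0.6},{"dx":-0.075,"dy":-0.078,"dz":0},{"dx":-0.115,"dy":-0.119,"dz":0},{"dx":-0.155,"dy":-0.161,"dz":0},{"dx":-0.195,"dy":-0.202,"dz":0,"az":-2},{"dx":-0.235,"dy":-0.243,"dz":0,"az":-5},{"dx":-0.275,"dy":-0.285,"dz":0,"az":-8},{"dx":-0.315,"dy":-0.326,"dz":0,"az":-11},{"dx":-0.355,"dy":-0.368,"dz":0,"az":-14},{"dx":-0.395,"dy":-0.409,"dz":0,"az":-16.7},{"dx":-0.4245,"dy":-0.44,"dz":0.002,"az":-16.7},{"dx":-0.4245,"dy":-0.44,"dz":0.002,"az":-16.7}], "squeeze": 15}}

```text
schema error: expected keys ax, ay, az, dx, dy, dz, jaw
```

```bash
python3 -c "
from h import *
f=grab('wrist');save(f,'w1.png')
o=ctrl.get_obs();print(o['joint_positions'],o['ee_rot'],o['clock'],o['finger_gap'])
to(ch(-160,130,216),177.6)
hsv=cv2.cvtColor(f['img'],cv2.COLOR_RGB2HSV)
def proj(p): return cv2.projectPoints(np.array([p]),cv2.Rodrigues(f['R'])[0],f['t'],f['K'],f['dist'])[0].ravel()
print('knob top proj',proj(ch(-158,130,167)),proj(ch(-87,0,167)),proj(ch(-125,0,129)))
"
```

```text
[-76.56099414  19.11696284   2.28679522  83.9909969   -0.77058879
  76.96558278  -3.35254911] [-1.79941710e+02  1.59801158e-03  1.60873071e+02] 0.2 0.08702945428663524
d [-0.4245 -0.4396  0.0762] a [-6.000e-02 -1.000e-02 -1.673e+01]
knob top proj [-86.70797911 622.56139275] [-141.63713027  675.81428102] [-122.84905075  612.98101447]
```

View pics/w1.png

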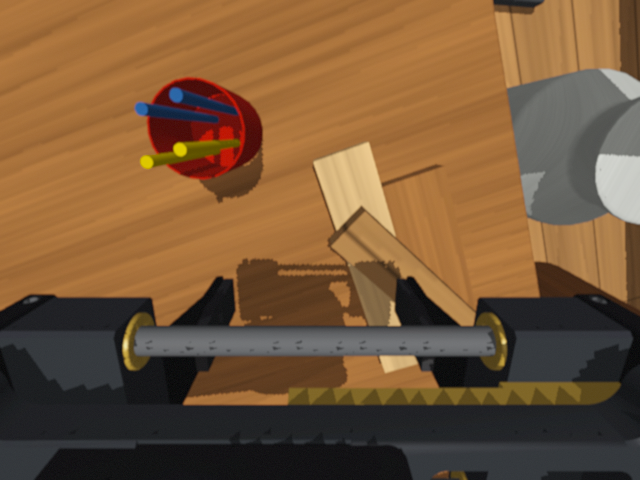

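All keys must be in every row, and the move was refused, so this wrist picture shows only the start place (red cup at (200,130)). I repeat the move in full.

Request:
{"op": "arm_command", "data": {"series": [{"ax":0,"ay":0,"az":0,"dx":-0.035,"dy":-0.037,"dz":0,"jaw":0.6},{"ax":0,"ay":0,"az":0,"dx":-0.075,"dy":-0.078,"dz":0,"jaw":0.6},{"ax":0,"ay":0,"az":0,"dx":-0.115,"dy":-0.119,"dz":0,"jaw":0.6},{"ax":0,"ay":0,"az":0,"dx":-0.155,"dy":-0.161,"dz":0,"jaw":0.6},{"ax":0,"ay":0,"az":-2,"dx":-0.195,"dy":-0.202,"dz":0,"jaw":0.6},{"ax":0,"ay":0,"az":-5,"dx":-0.235,"dy":-0.243,"dz":0,"jaw":0.6},{"ax":0,"ay":0,"az":-8,"dx":-0.275,"dy":-0.285,"dz":0,"jaw":0.6},{"ax":0,"ay":0,"az":-11,"dx":-0.315,"dy":-0.326,"dz":0,"jaw":0.6},{"ax":0,"ay":0,"az":-14,"dx":-0.355,"dy":-0.368,"dz":0,"jaw":0.6},{"ax":0,"ay":0,"az":-16.7,"dx":-0.395,"dy":-0.409,"dz":0,"jaw":0.6},{"ax":0,"ay":0,"az":-16.7,"dx":-0.4245,"dy":-0.44,"dz":0.002,"jaw":0.6},{"ax":0,"ay":0,"az":-16.7,"dx":-0.4245,"dy":-0.44,"dz":0.002,"jaw":0.6}], "squeeze": 15}}

```text
clock: 1.7
tool_pos: [0.4706, 0.056, 0.2903]
ee_rot: [-180.0, 0.0, 177.2]
ft_force: [0.2, 0.2, -0.1]
finger_gap: 0.0519
grip_force: 0.0
```

```bash
python3 -c "
from h import *
f=grab('wrist');save(f,'w2.png')
o=ctrl.get_obs();print(o['joint_positions'],o['ee_rot'],o['clock'],o['finger_gap'])
to(ch(-160,130,216),177.6)
def proj(p): return cv2.projectPoints(np.array([p]),cv2.Rodrigues(f['R'])[0],f['t'],f['K'],f['dist'])[0].ravel()
print('knob top proj',proj(ch(-158,130,167)),proj(ch(-87,0,167)),proj(ch(-125,0,129)))
"
```

```text
[-45.2646935   -3.34411402  31.98799198 109.03983085   1.83571637
  73.81898098  73.56655003] [ 1.79996235e+02 -1.53071665e-02  1.77399257e+02] 1.75 0.05231680526673115
d [0.0001 0.0012 0.0742] a [ 0.   -0.02 -0.2 ]
knob top proj [321.9801785  259.15914701] [151.56529491 347.05251204] [165.82512332 280.4277672 ]
```

View pics/w2.png

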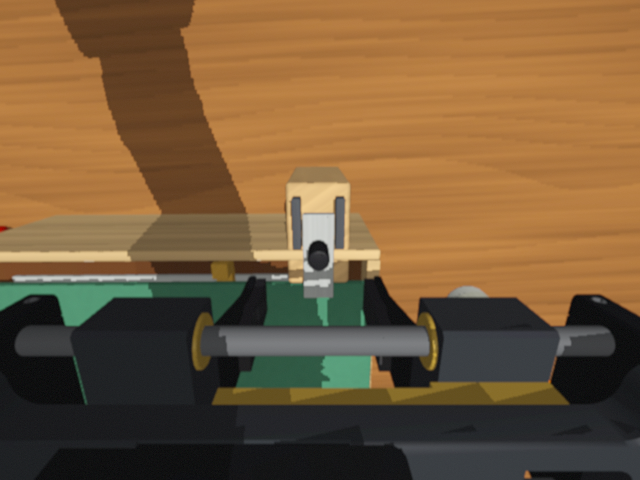

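The wrist view shows the knob top at about (318,248), between the two fingers, against a prediction of (322,259). That is close enough, so I go down and grip it, then draw it back.

Request:
{"op": "arm_command", "data": {"series": [{"ax":0,"ay":0,"az":0,"dx":0.002,"dy":0.001,"dz":0.04,"jaw":0.6},{"ax":0,"ay":0,"az":0,"dx":0.002,"dy":0.001,"dz":0.073,"jaw":0.6},{"ax":0,"ay":0,"az":0,"dx":0.002,"dy":0.001,"dz":0.073,"jaw":0.6},{"ax":0,"ay":0,"az":0,"dx":0.002,"dy":0.001,"dz":0.073,"jaw":0.1},{"ax":0,"ay":0,"az":0,"dx":0.002,"dy":0.001,"dz":0.073,"jaw":0.1},{"ax":0,"ay":0,"az":0,"dx":0.002,"dy":0.001,"dz":0.073,"jaw":0.1},{"ax":0,"ay":0,"az":0,"dx":0.002,"dy":0.001,"dz":0.073,"jaw":0.1},{"ax":0,"ay":0,"az":0,"dx":0.002,"dy":0.001,"dz":0.073,"jaw":0.1}], "squeeze": 15}}

```text
clock: 2.75
tool_pos: [0.468, 0.0589, 0.2176]
ee_rot: [-179.9, 0.0, 177.5]
ft_force: [-1.1, -6.2, 3.6]
finger_gap: 0.0154
grip_force: 15.0
```

Request:
{"op": "arm_command", "data": {"series": [{"ax":0,"ay":0,"az":0,"dx":0.004,"dy":-0.001,"dz":0,"jaw":0.1},{"ax":0,"ay":0,"az":0,"dx":0.008,"dy":-0.002,"dz":0,"jaw":0.1},{"ax":0,"ay":0,"az":0,"dx":0.012,"dy":-0.002,"dz":0,"jaw":0.1},{"ax":0,"ay":0,"az":0,"dx":0.016,"dy":-0.002,"dz":0,"jaw":0.1},{"ax":0,"ay":0,"az":0,"dx":0.02,"dy":-0.002,"dz":0,"jaw":0.1},{"ax":0,"ay":0,"az":0,"dx":0.02,"dy":-0.002,"dz":0,"jaw":0.1},{"ax":0,"ay":0,"az":0,"dx":0.02,"dy":-0.002,"dz":0,"jaw":0.1}]}}

```text
clock: 3.62
tool_pos: [0.4475, 0.0595, 0.2176]
ee_rot: [180.0, -0.0, 177.6]
ft_force: [-1.1, 0.3, 8.4]
finger_gap: 0.0158
grip_force: 15.0
```

Request:
{"op": "arm_command", "data": {"series": [{"ax":0,"ay":0,"az":0,"dx":0.0195,"dy":-0.002,"dz":0,"jaw":0.4},{"ax":0,"ay":0,"az":0,"dx":0.0195,"dy":-0.002,"dz":0,"jaw":0.4},{"ax":0,"ay":0,"az":0,"dx":0.0195,"dy":-0.002,"dz":-0.03,"jaw":0.4},{"ax":0,"ay":0,"az":0,"dx":0.0195,"dy":-0.002,"dz":-0.08,"jaw":0.4}]}}

```text
clock: 4.12
tool_pos: [0.4274, 0.058, 0.2968]
ee_rot: [-179.9, -0.2, 177.6]
ft_force: [1.1, -0.5, 1.4]
finger_gap: 0.0339
grip_force: 0.0
```

```bash
python3 -c "
from h import *
to(ch(-87,0,297),87.6)
f=grab('top');save(f,'t2.png')
cv2.imwrite('pics/c2.png',cv2.resize(f['img'][270:335,255:445],None,fx=4,fy=4)[:,:,::-1])
"
```

```text
d [-0.1154 -0.1268 -0.0004] a [-0.25 -0.09 89.99]
```

I shifted a further 20 mm while opening, because each row counts from the pose at the start of its own call. That only takes the bolt further towards withdrawn. On to the handle.

Request:
{"op": "arm_command", "data": {"series": [{"ax":0,"ay":0,"az":10,"dx":-0.015,"dy":-0.015,"dz":0,"jaw":0.5},{"ax":0,"ay":0,"az":20,"dx":-0.03,"dy":-0.03,"dz":0,"jaw":0.5},{"ax":0,"ay":0,"az":30,"dx":-0.045,"dy":-0.045,"dz":0,"jaw":0.5},{"ax":0,"ay":0,"az":40,"dx":-0.06,"dy":-0.06,"dz":0,"jaw":0.5},{"ax":0,"ay":0,"az":50,"dx":-0.075,"dy":-0.075,"dz":0,"jaw":0.5},{"ax":0,"ay":0,"az":60,"dx":-0.09,"dy":-0.09,"dz":0,"jaw":0.5},{"ax":0,"ay":0,"az":70,"dx":-0.105,"dy":-0.11,"dz":0,"jaw":0.5},{"ax":0,"ay":0,"az":80,"dx":-0.115,"dy":-0.127,"dz":0,"jaw":0.5},{"ax":0,"ay":0,"az":90,"dx":-0.115,"dy":-0.127,"dz":0,"jaw":0.5},{"ax":0,"ay":0,"az":90,"dx":-0.115,"dy":-0.127,"dz":0,"jaw":0.5},{"ax":0,"ay":0,"az":90,"dx":-0.115,"dy":-0.127,"dz":0,"jaw":0.5}]}}

```text
clock: 5.55
tool_pos: [0.5378, -0.0733, 0.297]
ee_rot: [-180.0, 0.0, 87.8]
ft_force: [-0.2, 0.1, 0.4]
finger_gap: 0.0435
grip_force: 0.0
```

```bash
python3 -c "
from h import *
f=grab('wrist');save(f,'w3.png')
o=ctrl.get_obs();print(o['joint_positions'],o['ee_rot'],o['clock'],o['finger_gap'])
to(ch(-87,0,212),87.6)
def proj(p): return cv2.projectPoints(np.array([p]),cv2.Rodrigues(f['R'])[0],f['t'],f['K'],f['dist'])[0].ravel()
print(proj(ch(-87,50,167)),proj(ch(-87,-50,167)),proj(ch(-184,130,167)))
"
```

```text
[-34.81312556   6.85061843  41.57891256 100.27070816  -4.70734155
  74.661496     5.61311013] [-1.79981964e+02 -3.35754155e-04  8.78018038e+01] 5.6 0.043303876500323066
d [-0.0002 -0.0004  0.0851] a [-0.02 -0.    0.2 ]
[313.52036834 182.96104087] [313.0719817  314.93656858] [151.54281759  47.8002551 ]
```

View pics/w3.png

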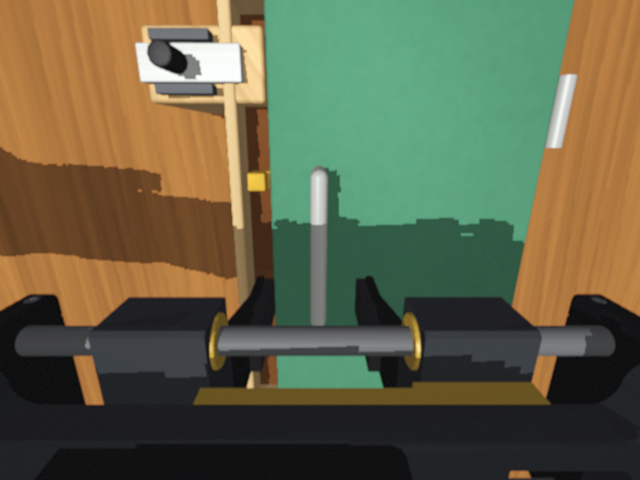

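The view shows the bolt well drawn, with the knob at (158,55). The handle lies along column 318 between the fingers, about 3 mm farther back than predicted, and the brass tab is at (257,181). I grip the handle.

Request:
{"op": "arm_command", "data": {"series": [{"ax":0,"ay":0,"az":0,"dx":0,"dy":0.003,"dz":0.04,"jaw":0.5},{"ax":0,"ay":0,"az":0,"dx":0,"dy":0.003,"dz":0.075,"jaw":0.5},{"ax":0,"ay":0,"az":0,"dx":0,"dy":0.003,"dz":0.085,"jaw":0.5},{"ax":0,"ay":0,"az":0,"dx":0,"dy":0.003,"dz":0.085,"jaw":0.05},{"ax":0,"ay":0,"az":0,"dx":0,"dy":0.003,"dz":0.085,"jaw":0.05},{"ax":0,"ay":0,"az":0,"dx":0,"dy":0.003,"dz":0.085,"jaw":0.05},{"ax":0,"ay":0,"az":0,"dx":0,"dy":0.003,"dz":0.085,"jaw":0.05},{"ax":0,"ay":0,"az":0,"dx":0,"dy":0.003,"dz":0.085,"jaw":0.05}], "squeeze": 35}}

```text
clock: 6.6
tool_pos: [0.5405, -0.0738, 0.2128]
ee_rot: [-180.0, -0.0, 87.6]
ft_force: [-4.3, 1.2, 6.6]
finger_gap: 0.0108
grip_force: 35.0
```

Request:
{"op": "arm_command", "data": {"series": [{"ax":0,"ay":0,"az":0,"dx":0,"dy":0,"dz":-0.003,"jaw":0.05},{"ax":0,"ay":0,"az":0,"dx":0,"dy":0,"dz":-0.006,"jaw":0.05},{"ax":0,"ay":0,"az":0,"dx":0,"dy":0.001,"dz":-0.009,"jaw":0.05},{"ax":0,"ay":0,"az":0,"dx":0,"dy":0.002,"dz":-0.012,"jaw":0.05},{"ax":0,"ay":0,"az":0,"dx":0,"dy":0.0025,"dz":-0.015,"jaw":0.05},{"ax":0,"ay":0,"az":0,"dx":0,"dy":0.0035,"dz":-0.018,"jaw":0.05},{"ax":0,"ay":0,"az":0,"dx":0,"dy":0.0045,"dz":-0.021,"jaw":0.05},{"ax":0,"ay":0,"az":0,"dx":0,"dy":0.006,"dz":-0.024,"jaw":0.05},{"ax":0,"ay":0,"az":0,"dx":0,"dy":0.007,"dz":-0.027,"jaw":0.05},{"ax":0,"ay":0,"az":0,"dx":0,"dy":0.007,"dz":-0.027,"jaw":0.05}]}}

```text
clock: 7.85
tool_pos: [0.5477, -0.0741, 0.2388]
ee_rot: [-180.0, 0.0, 87.6]
ft_force: [5.4, 0.2, -11.9]
finger_gap: 0.0109
grip_force: 35.0
```

```bash
cat > lid.py <<'E'
from h import *
f=grab('side'); hsv=cv2.cvtColor(f["img"],cv2.COLOR_RGB2HSV)
m=cv2.inRange(hsv,(65,80,30),(95,255,200)); m=cv2.erode(m,np.ones((3,3)))
ys,xs=np.nonzero(m); d=depthpts(f,np.c_[xs,ys])
q=Ro.from_euler('z',-YAW,degrees=True).apply(d-O); q=q[(q[:,2]>.08)&(abs(q[:,1])<.18)&(q[:,0]>-.14)]
for _ in range(4):
    A=np.c_[q[:,:2],np.ones(len(q))]; c=np.linalg.lstsq(A,q[:,2],rcond=None)[0]; r=abs(q[:,2]-A@c); q=q[r<max(.003,2*np.median(r))]
print("lid angle",-np.arctan(c[0]),len(q)); print("clock",ctrl.get_obs()["clock"])
E
python3 lid.py
```

```text
lid angle 0.15045798240442582 4535
clock 7.9
```

Request:
{"op": "arm_command", "data": {"series": [{"ax":0,"ay":0,"az":0,"dx":0,"dy":0,"dz":-0.002,"jaw":0.05},{"ax":0,"ay":0,"az":0,"dx":0,"dy":0.001,"dz":-0.004,"jaw":0.05},{"ax":0,"ay":0,"az":0,"dx":0,"dy":0.001,"dz":-0.004,"jaw":0.05},{"ax":0,"ay":0,"az":0,"dx":0,"dy":0.001,"dz":-0.004,"jaw":0.4},{"ax":0,"ay":0,"az":0,"dx":0,"dy":0.001,"dz":-0.004,"jaw":0.4},{"ax":0,"ay":0,"az":0,"dx":0,"dy":0.001,"dz":-0.004,"jaw":0.4},{"ax":0,"ay":0,"az":0,"dx":0,"dy":0.001,"dz":-0.03,"jaw":0.4},{"ax":0,"ay":0,"az":0,"dx":0,"dy":0.001,"dz":-0.06,"jaw":0.4},{"ax":0,"ay":0,"az":0,"dx":0,"dy":0.001,"dz":-0.06,"jaw":0.4},{"ax":0,"ay":0,"az":0,"dx":0,"dy":0.001,"dz":-0.06,"jaw":0.4},{"ax":0,"ay":0,"az":0,"dx":0,"dy":0.001,"dz":-0.06,"jaw":0.4}]}}

```text
clock: 9.28
tool_pos: [0.5484, -0.074, 0.2984]
ee_rot: [-179.9, 0.0, 87.6]
ft_force: [-0.5, -0.4, 0.1]
finger_gap: 0.0351
grip_force: 0.0
```

```bash
python3 lid.py; python3 -c "
from h import *
f=grab('wrist');save(f,'w4.png')
o=ctrl.get_obs();print(o['tool_pos'],o['ft_force'])
hsv=cv2.cvtColor(f['img'],cv2.COLOR_RGB2HSV); m=cv2.inRange(hsv,(20,150,130),(30,255,255)); m[300:]=0
n,l,s,c=cv2.connectedComponentsWithStats(m)
for i in np.argsort(-s[1:,4])[:4]+1:
    p=plane(f,[c[i]],.165)[0]; print(s[i],c[i],Ro.from_euler('z',-YAW,degrees=True).apply(p-O))
    q=depthpts(f,[c[i]])[0]; print('  depth',Ro.from_euler('z',-YAW,degrees=True).apply(q-O))
to(ch(-139,10,300),177.6)
"
```

```text
lid angle 0.1755091897090979 4899
clock 9.325
[ 0.54847731 -0.0741259   0.29856397] [-0.00136628  0.05229038 -0.25793514]
[227 176  26  24 538] [239.18215613 187.82899628] [-0.1270419   0.04586026  0.165     ]
  depth [-0.12666297  0.04611966  0.16665295]
d [ 0.0101 -0.0631 -0.0014] a [-7.000e-02 -4.000e-02 -9.003e+01]
```

View pics/w4.png

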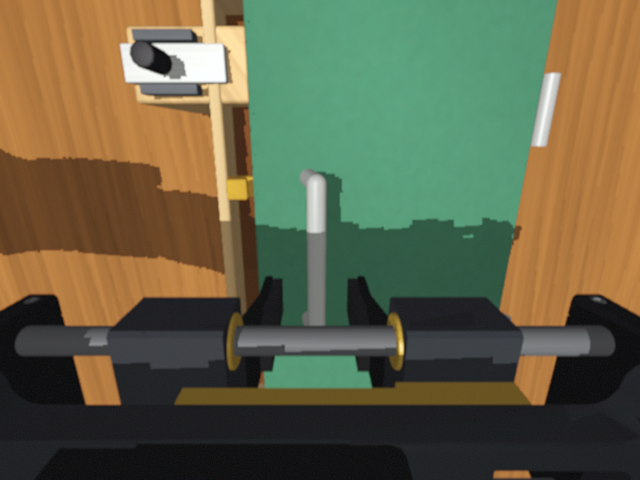

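The lid is propped at 0.176 rad, with the tab at (239,188), which is chest y about +46 and its right face about +39. I turn with the fingers closed and go down to the right of it.

Request:
{"op": "arm_command", "data": {"series": [{"ax":0,"ay":0,"az":-10,"dx":0.002,"dy":-0.015,"dz":0,"jaw":0},{"ax":0,"ay":0,"az":-20,"dx":0.004,"dy":-0.03,"dz":0,"jaw":0},{"ax":0,"ay":0,"az":-30,"dx":0.006,"dy":-0.045,"dz":0,"jaw":0},{"ax":0,"ay":0,"az":-40,"dx":0.008,"dy":-0.059,"dz":0,"jaw":0},{"ax":0,"ay":0,"az":-50,"dx":0.01,"dy":-0.059,"dz":0,"jaw":0},{"ax":0,"ay":0,"az":-60,"dx":0.01,"dy":-0.059,"dz":0,"jaw":0},{"ax":0,"ay":0,"az":-70,"dx":0.01,"dy":-0.059,"dz":0,"jaw":0},{"ax":0,"ay":0,"az":-80,"dx":0.01,"dy":-0.059,"dz":0,"jaw":0},{"ax":0,"ay":0,"az":-90,"dx":0.01,"dy":-0.059,"dz":0,"jaw":0},{"ax":0,"ay":0,"az":-90,"dx":0.01,"dy":-0.059,"dz":0.03,"jaw":0},{"ax":0,"ay":0,"az":-90,"dx":0.01,"dy":-0.059,"dz":0.06,"jaw":0},{"ax":0,"ay":0,"az":-90,"dx":0.01,"dy":-0.059,"dz":0.06,"jaw":0}], "squeeze": 5}}

```text
clock: 10.88
tool_pos: [0.4889, -0.0617, 0.2374]
ee_rot: [-179.9, -0.2, 177.6]
ft_force: [0.2, 0.4, 0.3]
finger_gap: 0.0003
grip_force: 0.0
```

```bash
python3 -c "
from h import *
o=ctrl.get_obs();print(Ro.from_euler('z',-YAW,degrees=True).apply(o['tool_pos']-O),o['ee_rot'],o['finger_gap'],o['joint_positions'])
f=grab('side');cv2.imwrite('pics/s5.png',cv2.resize(f['img'][170:350,240:440],None,fx=3,fy=3)[:,:,::-1])"
```

```text
[-0.13590625  0.00985321  0.23744352] [-179.93778202   -0.24053973  177.55892316] 0.00034865198179024644 [-35.63049652   2.34159894  39.06483209 110.96264077  -1.52564108
  67.46557784  91.56080296]
```

View pics/s5.png

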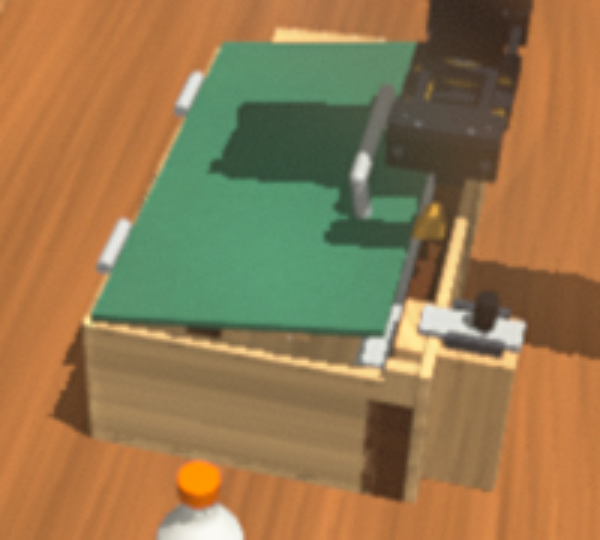

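The side view shows the closed gripper just right of the brass tab at (432,222), clear of the handle. I go down and feel leftward.

Request:
{"op": "arm_command", "data": {"series": [{"ax":0,"ay":0,"az":0,"dx":0,"dy":0,"dz":0.01,"jaw":0},{"ax":0,"ay":0,"az":0,"dx":0,"dy":0,"dz":0.015,"jaw":0},{"ax":0,"ay":0,"az":0,"dx":0,"dy":0.003,"dz":0.015,"jaw":0},{"ax":0,"ay":0,"az":0,"dx":0,"dy":0.006,"dz":0.015,"jaw":0},{"ax":0,"ay":0,"az":0,"dx":0,"dy":0.009,"dz":0.015,"jaw":0},{"ax":0,"ay":0,"az":0,"dx":0,"dy":0.012,"dz":0.015,"jaw":0},{"ax":0,"ay":0,"az":0,"dx":0,"dy":0.012,"dz":0.015,"jaw":0}]}}

```text
clock: 11.8
tool_pos: [0.4908, -0.0494, 0.2243]
ee_rot: [180.0, 0.0, 177.6]
ft_force: [-0.6, 0.1, -0.6]
finger_gap: 0.0006
grip_force: 0.0
```

Request:
{"op": "arm_command", "data": {"series": [{"ax":0,"ay":0,"az":0,"dx":0,"dy":0.0015,"dz":0,"jaw":0},{"ax":0,"ay":0,"az":0,"dx":0,"dy":0.003,"dz":0,"jaw":0},{"ax":0,"ay":0,"az":0,"dx":0,"dy":0.003,"dz":0,"jaw":0}]}}

```text
clock: 12.18
tool_pos: [0.4909, -0.0466, 0.2242]
ee_rot: [-180.0, -0.0, 177.6]
ft_force: [0.2, 0.0, 0.4]
finger_gap: 0.0005
grip_force: 0.0
```

Request:
{"op": "arm_command", "data": {"series": [{"ax":0,"ay":0,"az":0,"dx":0,"dy":0.0015,"dz":0,"jaw":0},{"ax":0,"ay":0,"az":0,"dx":0,"dy":0.003,"dz":0,"jaw":0},{"ax":0,"ay":0,"az":0,"dx":0,"dy":0.003,"dz":0,"jaw":0}]}}

```text
clock: 12.55
tool_pos: [0.491, -0.0435, 0.2243]
ee_rot: [-180.0, -0.0, 177.6]
ft_force: [0.2, -0.7, 1.1]
finger_gap: 0.0002
grip_force: 0.0
```

Request:
{"op": "arm_command", "data": {"series": [{"ax":0,"ay":0,"az":0,"dx":0,"dy":0.0015,"dz":0,"jaw":0},{"ax":0,"ay":0,"az":0,"dx":0,"dy":0.003,"dz":0,"jaw":0},{"ax":0,"ay":0,"az":0,"dx":0,"dy":0.003,"dz":0,"jaw":0}]}}

```text
clock: 12.92
tool_pos: [0.4911, -0.0408, 0.2243]
ee_rot: [-180.0, -0.0, 177.6]
ft_force: [0.1, -1.2, 1.1]
finger_gap: 0.0006
grip_force: 0.5
```

Request:
{"op": "arm_command", "data": {"series": [{"ax":0,"ay":0,"az":0,"dx":0,"dy":0.0015,"dz":0,"jaw":0},{"ax":0,"ay":0,"az":0,"dx":0,"dy":0.003,"dz":0,"jaw":0},{"ax":0,"ay":0,"az":0,"dx":0,"dy":0.003,"dz":0,"jaw":0}]}}

```text
clock: 13.3
tool_pos: [0.4911, -0.0385, 0.2242]
ee_rot: [-179.9, -0.0, 177.5]
ft_force: [-1.8, -5.3, -0.0]
finger_gap: 0.0004
grip_force: 2.3
```

Contact, at about 5 N. I push on in small steps, watching the force.

Request:
{"op": "arm_command", "data": {"series": [{"ax":0,"ay":0,"az":0,"dx":0,"dy":0.0015,"dz":0,"jaw":0},{"ax":0,"ay":0,"az":0,"dx":0,"dy":0.003,"dz":0,"jaw":0},{"ax":0,"ay":0,"az":0,"dx":0,"dy":0.0045,"dz":0,"jaw":0},{"ax":0,"ay":0,"az":0,"dx":0,"dy":0.006,"dz":0,"jaw":0}]}}

```text
clock: 13.8
tool_pos: [0.4912, -0.0326, 0.2242]
ee_rot: [-179.9, -0.0, 177.5]
ft_force: [-1.6, -4.7, 1.1]
finger_gap: 0.0003
grip_force: 2.7
```

Request:
{"op": "arm_command", "data": {"series": [{"ax":0,"ay":0,"az":0,"dx":0,"dy":0.0015,"dz":0,"jaw":0},{"ax":0,"ay":0,"az":0,"dx":0,"dy":0.003,"dz":0,"jaw":0},{"ax":0,"ay":0,"az":0,"dx":0,"dy":0.0045,"dz":0,"jaw":0},{"ax":0,"ay":0,"az":0,"dx":0,"dy":0.006,"dz":0,"jaw":0}]}}

```text
clock: 14.3
tool_pos: [0.4917, -0.0266, 0.2242]
ee_rot: [-179.9, -0.0, 177.5]
ft_force: [-0.2, -6.6, -0.3]
finger_gap: 0.0003
grip_force: 2.7
```

Request:
{"op": "arm_command", "data": {"series": [{"ax":0,"ay":0,"az":0,"dx":0,"dy":0.0015,"dz":0,"jaw":0},{"ax":0,"ay":0,"az":0,"dx":0,"dy":0.003,"dz":0,"jaw":0},{"ax":0,"ay":0,"az":0,"dx":0,"dy":0.003,"dz":0,"jaw":0}]}}

```text
clock: 14.68
tool_pos: [0.4922, -0.0236, 0.2243]
ee_rot: [-179.9, 0.0, 177.5]
ft_force: [1.5, -5.4, -1.3]
finger_gap: 0.0008
grip_force: 2.6
```

The tab has gone about 16 mm with no sign of the stop. I back off, rise and work out the return to the handle.

Request:
{"op": "arm_command", "data": {"series": [{"ax":0,"ay":0,"az":0,"dx":0,"dy":-0.006,"dz":0,"jaw":0},{"ax":0,"ay":0,"az":0,"dx":0,"dy":-0.012,"dz":0,"jaw":0},{"ax":0,"ay":0,"az":0,"dx":0,"dy":-0.012,"dz":-0.03,"jaw":0},{"ax":0,"ay":0,"az":0,"dx":0,"dy":-0.012,"dz":-0.075,"jaw":0.2},{"ax":0,"ay":0,"az":0,"dx":0,"dy":-0.012,"dz":-0.075,"jaw":0.4}]}}

```text
clock: 15.3
tool_pos: [0.4928, -0.0349, 0.3023]
ee_rot: [179.9, 0.3, 177.6]
ft_force: [0.5, 0.1, -0.3]
finger_gap: 0.0135
grip_force: 0.0
```

```bash
python3 lid.py; python3 -c "
from h import *
to([.5475,-.074,.300],87.6)"
```

```text
lid angle 0.17464263300232485 4551
clock 15.35
d [-0.0571 -0.0369  0.0006] a [1.800e-01 6.000e-02 8.998e+01]
```

Request:
{"op": "arm_command", "data": {"series": [{"ax":0,"ay":0,"az":10,"dx":-0.015,"dy":-0.01,"dz":0,"jaw":0.4},{"ax":0,"ay":0,"az":20,"dx":-0.03,"dy":-0.02,"dz":0,"jaw":0.4},{"ax":0,"ay":0,"az":30,"dx":-0.045,"dy":-0.03,"dz":0,"jaw":0.4},{"ax":0,"ay":0,"az":40,"dx":-0.057,"dy":-0.037,"dz":0,"jaw":0.4},{"ax":0,"ay":0,"az":50,"dx":-0.057,"dy":-0.037,"dz":0,"jaw":0.4},{"ax":0,"ay":0,"az":60,"dx":-0.057,"dy":-0.037,"dz":0,"jaw":0.4},{"ax":0,"ay":0,"az":70,"dx":-0.057,"dy":-0.037,"dz":0,"jaw":0.4},{"ax":0,"ay":0,"az":80,"dx":-0.057,"dy":-0.037,"dz":0,"jaw":0.4},{"ax":0,"ay":0,"az":90,"dx":-0.057,"dy":-0.037,"dz":0,"jaw":0.4},{"ax":0,"ay":0,"az":90,"dx":-0.057,"dy":-0.037,"dz":0,"jaw":0.4}]}}

```text
clock: 16.6
tool_pos: [0.5464, -0.074, 0.2982]
ee_rot: [-179.9, 0.0, 87.6]
ft_force: [0.3, -0.2, -0.1]
finger_gap: 0.035
grip_force: 0.0
```

Request:
{"op": "arm_command", "data": {"series": [{"ax":0,"ay":0,"az":0,"dx":0,"dy":0,"dz":0.03,"jaw":0.4},{"ax":0,"ay":0,"az":0,"dx":0,"dy":0,"dz":0.057,"jaw":0.4},{"ax":0,"ay":0,"az":0,"dx":0,"dy":0,"dz":0.057,"jaw":0.4},{"ax":0,"ay":0,"az":0,"dx":0,"dy":0,"dz":0.057,"jaw":0.05},{"ax":0,"ay":0,"az":0,"dx":0,"dy":0,"dz":0.057,"jaw":0.05},{"ax":0,"ay":0,"az":0,"dx":0,"dy":0,"dz":0.057,"jaw":0.05},{"ax":0,"ay":0,"az":0,"dx":0,"dy":0,"dz":0.057,"jaw":0.05}], "squeeze": 35}}

```text
clock: 17.48
tool_pos: [0.5489, -0.0742, 0.2432]
ee_rot: [179.7, 0.0, 87.6]
ft_force: [11.7, -2.4, -6.0]
finger_gap: 0.011
grip_force: 35.0
```

```bash
python3 -c "
import numpy as np
a0=np.radians(12)+.175
for t in np.arange(.20,1.24,.04):
    a=np.radians(12)+t; print(round(t,2),'dy %.3f dz %.3f'%(.1758*(np.cos(a0)-np.cos(a)),-.1758*(np.sin(a)-np.sin(a0))))"
```

```text
0.2 dy 0.002 dz -0.004
0.24 dy 0.005 dz -0.010
0.28 dy 0.008 dz -0.017
0.32 dy 0.011 dz -0.023
0.36 dy 0.015 dz -0.029
0.4 dy 0.019 dz -0.035
0.44 dy 0.023 dz -0.040
0.48 dy 0.027 dz -0.046
0.52 dy 0.032 dz -0.051
0.56 dy 0.037 dz -0.056
0.6 dy 0.042 dz -0.061
0.64 dy 0.047 dz -0.066
0.68 dy 0.052 dz -0.071
0.72 dy 0.058 dz -0.075
0.76 dy 0.064 dz -0.079
0.8 dy 0.069 dz -0.083
0.84 dy 0.075 dz -0.087
0.88 dy 0.082 dz -0.090
0.92 dy 0.088 dz -0.093
0.96 dy 0.094 dz -0.096
1.0 dy 0.101 dz -0.099
1.04 dy 0.107 dz -0.101
1.08 dy 0.114 dz -0.103
1.12 dy 0.121 dz -0.105
1.16 dy 0.128 dz -0.106
1.2 dy 0.135 dz -0.108
```

Request:
{"op": "arm_command", "data": {"series": [{"ax":0,"ay":0,"az":0,"dx":0,"dy":0.0025,"dz":-0.001,"jaw":0.05},{"ax":0,"ay":0,"az":0,"dx":0,"dy":0.004,"dz":-0.004,"jaw":0.05},{"ax":0,"ay":0,"az":0,"dx":0,"dy":0.0055,"dz":-0.007,"jaw":0.05}]}}

```text
clock: 17.85
tool_pos: [0.5517, -0.0743, 0.2487]
ee_rot: [-179.9, 0.0, 87.6]
ft_force: [2.1, 0.3, -12.8]
finger_gap: 0.0108
grip_force: 35.0
```

The lift takes only 12.8 N, as before the catch, so the lid is free. I continue the arc.

Request:
{"op": "arm_command", "data": {"series": [{"ax":0,"ay":0,"az":0,"dx":0,"dy":0.002,"dz":-0.004,"jaw":0.05},{"ax":0,"ay":0,"az":0,"dx":0,"dy":0.005,"dz":-0.01,"jaw":0.05},{"ax":0,"ay":0,"az":0,"dx":0,"dy":0.009,"dz":-0.016,"jaw":0.05},{"ax":0,"ay":0,"az":0,"dx":0,"dy":0.013,"dz":-0.022,"jaw":0.05},{"ax":0,"ay":0,"az":0,"dx":0,"dy":0.017,"dz":-0.028,"jaw":0.05}]}}

```text
clock: 18.48
tool_pos: [0.5673, -0.075, 0.2772]
ee_rot: [-179.7, -0.1, 87.6]
ft_force: [-12.6, 0.4, -4.8]
finger_gap: 0.0108
grip_force: 35.0
```

```bash
python3 lid.py
```

```text
lid angle 0.3875152101855648 3933
clock 18.525
```

Request:
{"op": "arm_command", "data": {"series": [{"ax":0,"ay":0,"az":0,"dx":0,"dy":0.002,"dz":-0.005,"jaw":0.05},{"ax":0,"ay":0,"az":0,"dx":0,"dy":0.006,"dz":-0.011,"jaw":0.05},{"ax":0,"ay":0,"az":0,"dx":0,"dy":0.0125,"dz":-0.018,"jaw":0.05},{"ax":0,"ay":0,"az":0,"dx":0,"dy":0.0175,"dz":-0.023,"jaw":0.05},{"ax":0,"ay":0,"az":0,"dx":0,"dy":0.0225,"dz":-0.028,"jaw":0.05},{"ax":0,"ay":0,"az":0,"dx":0,"dy":0.0275,"dz":-0.033,"jaw":0.05}]}}

```text
clock: 19.27
tool_pos: [0.5957, -0.0762, 0.3112]
ee_rot: [-179.8, -0.1, 87.6]
ft_force: [-12.8, 2.0, -2.0]
finger_gap: 0.0107
grip_force: 35.0
```

```bash
python3 lid.py
```

```text
lid angle 0.6340608963252489 2551
clock 19.325
```

Request:
{"op": "arm_command", "data": {"series": [{"ax":0,"ay":0,"az":0,"dx":0,"dy":0.008,"dz":-0.0075,"jaw":0.05},{"ax":0,"ay":0,"az":0,"dx":0,"dy":0.0165,"dz":-0.0135,"jaw":0.05},{"ax":0,"ay":0,"az":0,"dx":0,"dy":0.025,"dz":-0.019,"jaw":0.05},{"ax":0,"ay":0,"az":0,"dx":0,"dy":0.0345,"dz":-0.0245,"jaw":0.05},{"ax":0,"ay":0,"az":0,"dx":0,"dy":0.0345,"dz":-0.0245,"jaw":0.05}]}}

```text
clock: 19.95
tool_pos: [0.6317, -0.0777, 0.3375]
ee_rot: [179.9, -0.0, 87.6]
ft_force: [-11.0, 1.6, 7.9]
finger_gap: 0.0107
grip_force: 35.0
```

```bash
python3 lid.py
```

```text
lid angle 0.8842643480974237 634
clock 20.0
```

Request:
{"op": "arm_command", "data": {"series": [{"ax":0,"ay":0,"az":0,"dx":0,"dy":0.0095,"dz":-0.0055,"jaw":0.05},{"ax":0,"ay":0,"az":0,"dx":0,"dy":0.019,"dz":-0.0105,"jaw":0.05},{"ax":0,"ay":0,"az":0,"dx":0,"dy":0.029,"dz":-0.014,"jaw":0.05},{"ax":0,"ay":0,"az":0,"dx":0,"dy":0.039,"dz":-0.0165,"jaw":0.05},{"ax":0,"ay":0,"az":0,"dx":0,"dy":0.049,"dz":-0.0185,"jaw":0.05},{"ax":0,"ay":0,"az":0,"dx":0,"dy":0.049,"dz":-0.0185,"jaw":0.05}]}}

```text
clock: 20.75
tool_pos: [0.6813, -0.0797, 0.3562]
ee_rot: [179.8, 0.0, 87.6]
ft_force: [-4.9, 1.0, 4.7]
finger_gap: 0.0107
grip_force: 35.0
```

```bash
python3 lid.py;python3 -c "
from h import *
f=grab('side');cv2.imwrite('pics/s6.png',cv2.resize(f['img'][100:350,220:440],None,fx=2.4,fy=2.4)[:,:,::-1])"
```

```text
lid angle 0.5290752547467453 33
clock 20.8
```

View pics/s6.png

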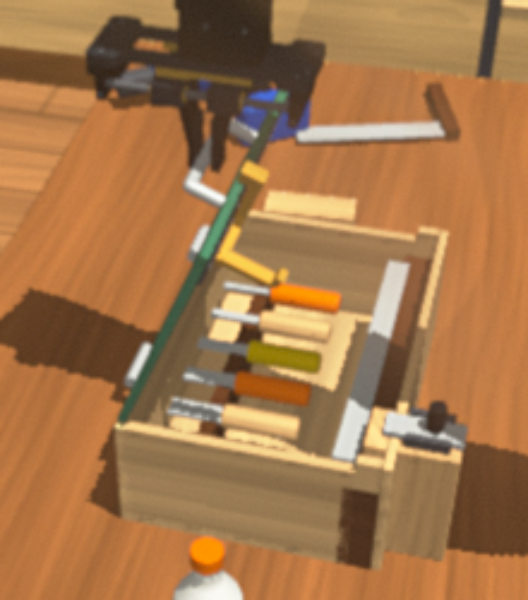

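The lid stands steep at about 1.19 rad by the handle position, still gripped, and the chisels are in view. I let go with a small opening and rise straight up.

Request:
{"op": "arm_command", "data": {"series": [{"ax":0,"ay":0,"az":0,"dx":0,"dy":0,"dz":0,"jaw":0.3},{"ax":0,"ay":0,"az":0,"dx":0,"dy":0,"dz":0,"jaw":0.3},{"ax":0,"ay":0,"az":0,"dx":0,"dy":0,"dz":0,"jaw":0.3},{"ax":0,"ay":0,"az":0,"dx":0,"dy":0,"dz":-0.02,"jaw":0.3},{"ax":0,"ay":0,"az":0,"dx":0,"dy":0,"dz":-0.05,"jaw":0.3},{"ax":0,"ay":0,"az":0,"dx":0,"dy":0,"dz":-0.09,"jaw":0.3},{"ax":0,"ay":0,"az":0,"dx":0,"dy":0,"dz":-0.12,"jaw":0.3},{"ax":0,"ay":0,"az":0,"dx":0,"dy":0,"dz":-0.12,"jaw":0.3},{"ax":0,"ay":0,"az":0,"dx":0,"dy":0,"dz":-0.12,"jaw":0.3}]}}

```text
clock: 21.98
tool_pos: [0.6802, -0.0797, 0.4725]
ee_rot: [-180.0, -0.0, 87.6]
ft_force: [-0.8, 0.0, 0.5]
finger_gap: 0.0261
grip_force: 0.0
```

```bash
python3 -c "
from h import *
o=ctrl.get_obs();print(o['clock'],o['ft_force'],o['finger_gap'],np.abs(o['qvel']).max())
f=grab('side');cv2.imwrite('pics/s7.png',cv2.resize(f['img'][60:400,220:480],None,fx=1.7,fy=1.7)[:,:,::-1])"
```

```text
21.975 [-0.77989598  0.00682552  0.49815295] 0.026076841957143316 1.0741259600924769
```

View pics/s7.png

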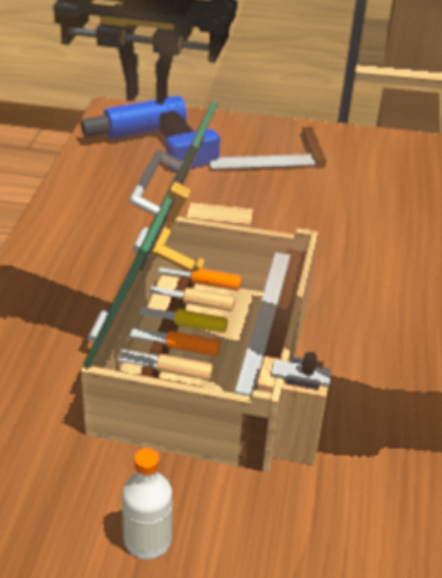

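The gripper is clear above, the lid stands open by itself, the bolt is withdrawn and the bottle is standing. I hand the job in.

```bash
python3 -c "
from h import *
print(ticket.job_done())"
```

```text
the job is handed in; nothing more can be done
None
```

I handed the job in at about 22 s: the bolt is withdrawn, the catch tab is pushed left, and the lid stands open on its own at about 1.19 rad (estimated from where the handle was released). The hand-in call gave no verdict. I saw the bottle standing, but didn't measure whether the bystanders had moved.

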